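# Hold open the lid of a stage light's control box

## Task

The control box of the stage light is to be looked into from across the bench. Draw the slide lock on its top fully back from the lid to its end stop, then take the lid by its grip tab, raise it to 60 degrees open (give or take five) and keep it there: it falls shut if let go, so finish while still holding it, with the lid at rest. Leave the loose things on and around the box where they are.

Things in the scene. Friction and masses are not known exactly. Their poses are not given: they have to be found in the camera images.
- controlbox: fixed white steel box, 200 (x) x 320 (y) x 110 mm tall, turned up to 20 degrees; origin: centre of its underside; its x points from the hinge side (near the robot) to the opening side, y left, z up. Its level top is the hinged lid from y = -160 to +40 mm and a fixed panel with the slide lock from y = +40 to +160 mm
- slide (a joint): travel of the slide lock in m along the box's +y (away from the lid): 0 = locked, 0.045 = drawn back to the end stop. Under about 0.022 its flat bolt lies over the lid and blocks it. It starts between 0 and 0.008, moves against about 3 N of friction and stays where it is left
- slide_grip (a point): centre of the slide lock's upright black grip, a block 28 (box x) x 14 (box y) x 44 mm tall; moves with the slide; at slide = 0 it is at box x = 55, y = 85, z = 140 mm. Around its foot, up to 9 mm above the box top, lie the steel bolt and two guide rails (25 mm either side in x)
- lid (a joint): opening angle of the lid in rad: 0 = shut (level), 1.047 = 60 degrees open, stops at 1.9. It turns upward about the hinge on the robot side, has almost no friction and falls shut under its own weight (about 0.3 to 0.5 kg)
- hinge_mid (a point): the middle of the lid's hinge line, on the box (fixed): box x = -100, y = -60, z = 110 mm; the hinge line runs along the box's y
- lid_tab (a point): centre of the lid's black grip tab, an upright disc 32 mm in diameter, 14 mm thick along the box's y, 32 mm beyond the middle of the lid's free edge, free below and on both sides. 232 mm from the hinge line, 4 mm below the lid's top face; lid shut: box x = 132, y = -60, z = 106 mm. Moves with the lid on a circle; the disc can turn between fingers pressing its flat faces
- wrench_a: loose steel open-end wrench, 170 mm long, lying on the bench beyond the box; bystander
- wrench_b: loose steel open-end wrench, 140 mm long, lying on the bench beyond the box; bystander
- motor: loose black stepper motor, 56 x 56 mm and 78 mm tall with its upright shaft, on the bench to the right of the box; bystander, origin at the centre of its underside
- jar: loose clear jar with a grey cap, 60 mm diameter, 75 mm tall, to the right of the box; bystander, origin at the centre of its underside
- lamp: loose aluminium reflector lamp lying face down, 96 mm diameter, 66 mm tall, to the left of the box; bystander, origin at the centre of its underside
- pot: loose dark metal pen pot, 72 mm diameter, 85 mm tall, to the left of the box; bystander, origin at the centre of its underside
- relay: loose clear relay on a black foot, 28 x 28 x 30 mm tall, standing on the fixed panel of the box, robot side, about 110 mm from the slide grip; bystander, origin at the centre of its underside

How it is judged:
By the outcome, as a careful person would: the job done as asked, in the order asked, and still so for the second after the job is handed in, while the arm keeps its last pose, push and grip.
It also fails if it takes over 54 s, if anything falls off the work surface, if the arm or the gripper's body presses on something with over 40 N, if the wrist force passes 120 N, or if a joint passes its speed limit or range.

## Robot

A 7-joint arm with a two-finger parallel gripper is mounted at the origin on the work surface. World frame = base frame: x ahead of the robot, y to its left, z up, the work surface at z = 0. Lengths are in mm, angles in rad, forces in N, time in s.
With the tool pointing down it reaches from about 350 to 900 mm from the base axis. Payload 19.9 kg.
Tool frame: the origin (TCP) lies midway between the tips of the shut fingers; the grasp point (between the pads) lies 19 mm behind it (env.grip_point_offset is the distance from the TCP to the grasp point, in mm); x points along the fingers, y is the direction in which the jaws open and shut, and the axes are right-handed (so a half turn about x gives the same grasp; the last joint's range is limited). The gripper opens to 85 mm and grips with 20 to 120 N. Pads are 22 mm wide; open, the fingers measure 114 mm over their backs; the gripper's body (76 mm by 85 mm) begins 54 mm behind the grasp point. The pads swing forward as they close: fully open they stand 13 mm farther back than shut.
Start: joints at [-1.194, 0.417, -0.01, 1.614, 0.005, 1.111, -0.053], TCP at [254.153, 570.967, 194.26] pointing down, gripper open.
Joint ranges: [-2.81, 2.81], [-0.39, 2.02], [-1.27, 1.25], [0.06, 2.57], [-1.19, 4.33], [0.19, 2], [-2.82, 2.82]. Speed limits (rad/s): [1.89, 1.89, 2.39, 2.39, 3.01, 3.01, 3.01].

## Interface

Orientations are given as a unit quaternion [x, y, z, w].
In Python, from cell import env, eyes gives the robot as it stands. The module is installed in compiled form; this text tells all that it offers.
- The arm moves only by the tool apply_moves, never from a script. Its arguments are lists of equal length, an entry for each row: "claw": the opening, from 0 (shut) to 1 (fully open); "delta_pos": the shift along the world's x, y, z in cm, a list of three; "spin": the turn about the world's z in degrees. A call has 1 to 10 rows; each row is the pose to reach, as a shift and turn from the pose commanded when the call began; what a row does not reach only later rows make up. A row lasts 1/8 s, in which the tool goes at most 62.5 mm and 10.7 degrees, less where a joint would pass 70% of its speed; a pose out of reach is approached as far as the arm can. A call with a gripper value outside its range is refused whole. The fingers move at their own pace and stop on an object; the grip force is fixed at half the most. Time passes only in rows, so rows that repeat a pose let the fingers close. It gives the time, the measured TCP pose, the force and the opening at its end, in the units of the state.
- env.read_state(): the state, without advancing time (a new reading comes with each control period).
- eyes.snapshot(name): name is "scene" or "top"; returns a dict with "img" (480x640x3 uint8, red, green, blue), "z_map" (480x640 float32, mm along the optical axis (not along the pixel's ray), 0 where there is no reading), "vertical_fov" (degrees; the focal length in pixels is half the picture's height over the tangent of half this angle, whatever the lens; pixels are square), "cx", "cy" (the principal point, pixels), "k1" (the pictures are not rectified: a ray, as slopes to the right and down, at radius r is drawn at 1 + k1 r^2 times it, then the intrinsics apply), "xyz" and "attitude" of the camera in the world. Camera axes: x right, y down, z forward; pixel columns grow to the right and rows downward; lengths in mm; the calibration is good to about 2 mm. A picture is of the moment at which its call begins.
- env.job_done(): hands the job in, once; it reports no verdict.
The state is a dict: "time_s": time; "joint_pos": joint angles; "qvel": joint speeds; "tau": joint torques, N m; "tool_pos": TCP position; "eef_rot": TCP orientation; "ft_force": force on the tool from outside, world axes, zero at the start; "wrist_torque": the same for the moment, N m; "grip_width": finger opening in mm.
Only numpy, scipy, OpenCV 4.12 (cv2) and the standard library are available. Lean on these libraries where they do the work, as an engineer would, in place of code of your own. Each camera call takes 0.05 s, during which the arm holds its last target.

## Working session

There is one attempt and no reset: what is moved stays moved. The work goes in short steps, Python scripts to look and compute and a tool call to move; the robot and the scene stay as the last step left them, time stands still between calls to the robot, and variables do not carry over. Pictures are saved under pics/ and viewed, and the job is handed in when it is done.

Besides the shell and the picture viewer there is one more tool, called after ">>>" as name(argument=value, ...) on one line, values as JSON. apply_moves: Moves the arm, as the interface text tells. Its arguments: {"type":"object","properties":{"claw":{"type":"array"},"delta_pos":{"type":"array"},"spin":{"type":"array"}},"required":["claw","delta_pos","spin"]}

```bash
mkdir -p pics
cat > h.py <<'E'
import numpy as np, cv2
from cell import env, eyes
from scipy.spatial.transform import Rotation as R
def K(s):
    f=240/np.tan(np.radians(s["vertical_fov"])/2)
    return np.array([[f,0,s["cx"]],[0,f,s["cy"]],[0,0,1.]])
def rot(s):
    a=np.array(s["attitude"],float)
    return a if a.shape==(3,3) else R.from_quat(a).as_matrix()
def slopes(s,uv):
    uv=np.array(uv,float).reshape(-1,2); k=K(s)
    d=(uv-[k[0,2],k[1,2]])/k[0,0]
    x=d.copy()
    for _ in range(30): x=d/(1+s["k1"]*(x**2).sum(1,keepdims=True))
    return x
def rays(s,uv):
    x=slopes(s,uv); return np.c_[x,np.ones(len(x))]@rot(s).T
def plane(s,uv,z):
    r=rays(s,uv); o=np.array(s["xyz"],float); return o+r*((z-o[2])/r[:,2])[:,None]
def depth(s,uv):
    uv=np.array(uv).reshape(-1,2); z=np.array([s["z_map"][int(round(v)),int(round(u))] for u,v in uv])
    return np.array(s["xyz"])+rays(s,uv)*z[:,None]
def cloud(s):
    u,v=np.meshgrid(np.arange(640),np.arange(480)); uv=np.c_[u.ravel(),v.ravel()]
    return (np.array(s["xyz"])+rays(s,uv)*s["z_map"].reshape(-1,1)).reshape(480,640,3)
def proj(s,p):
    c=(np.array(p,float).reshape(-1,3)-np.array(s["xyz"]))@rot(s); x=c[:,:2]/c[:,2:]
    x=x*(1+s["k1"]*(x**2).sum(1,keepdims=True)); k=K(s); return x*k[0,0]+[k[0,2],k[1,2]]
def save(s,n): cv2.imwrite("pics/"+n,s["img"][:,:,::-1])
E
python3 - <<'E'
from h import *
import pickle
for n in("scene","top"):
    s=eyes.snapshot(n); save(s,n+"0.png"); pickle.dump(s,open(n+"0.pkl","wb"))
    print(n,{k:v for k,v in s.items() if k not in("img","z_map")})
print(env.read_state(), env.grip_point_offset)
E
```

```text
scene {'vertical_fov': 43.97878714970618, 'cx': 321.4245810863624, 'cy': 242.48269020990188, 'k1': -0.003623678151876172, 'xyz': array([1393.01531596,  339.50822041,  846.54814718]), 'attitude': array([ 0.53049273,  0.73799967, -0.33639601, -0.24651912])}
top {'vertical_fov': 52.12053054217559, 'cx': 314.75750893776666, 'cy': 240.91021656163684, 'k1': -0.06285611929342329, 'xyz': array([ 301.35519509,   52.24975791, 1308.98113477]), 'attitude': array([ 0.72194993, -0.68423617,  0.07207358, -0.07358379])}
{'time_s': 0.1, 'joint_pos': array([-1.19350444,  0.417881  , -0.01032128,  1.61411634,  0.00470991,
        1.11069791, -0.05299118]), 'qvel': array([ 2.93114309e-04, -2.83771420e-04, -3.31546941e-04, -2.44516842e-03,
       -1.63245234e-05,  1.14274449e-03, -7.03085030e-04]), 'tau': array([ 2.38599954e-03, -8.65827727e+01,  6.81467671e-01, -4.35647500e+01,
        1.93076476e-02,  4.88614620e-03,  3.96373468e-05]), 'tool_pos': array([254.02102042, 570.66417985, 193.74254724]), 'eef_rot': array([ 0.14659423,  0.69171305, -0.14735075,  0.69161474]), 'ft_force': array([ 0.79674378, -0.21020927,  0.09441559]), 'wrist_torque': array([-0.04552914,  0.03249889, -0.03013287]), 'grip_width': 85.34360344819598} 18.700000000000003
```

View pics/scene0.png

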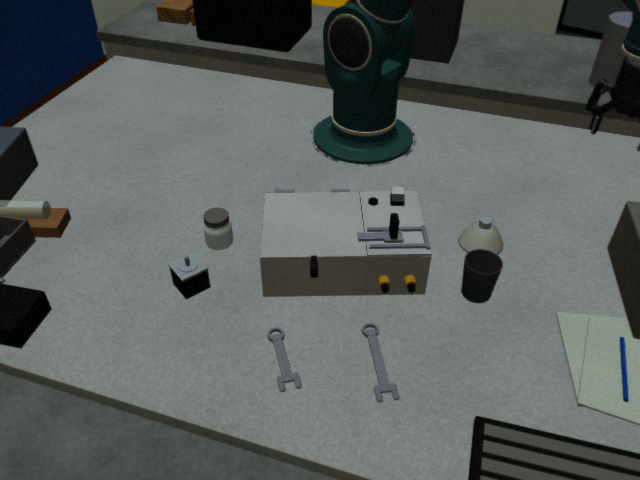

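View pics/top0.png

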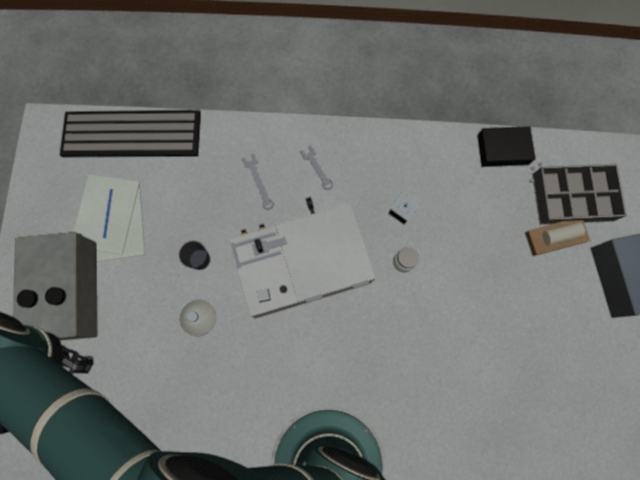

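The scene view shows the box with its grip near (394,225) and the tab near (314,266). In the top view the grip is near (258,246), the tab near (309,205), and the relay near (264,295). Next I'll fit the box top from the depth map.

```bash
cat > fit.py <<'E'
from h import *
import pickle
def fit(s):
    c=cloud(s); m=(abs(c[...,2]-110)<6)&(s["z_map"]>0)&(c[...,0]>300)&(c[...,0]<900)&(abs(c[...,1])<300)
    m=m.astype(np.uint8); n,l,st,ce=cv2.connectedComponentsWithStats(m); 
    i=1+np.argmax(st[1:,4]); m=cv2.morphologyEx((l==i).astype(np.uint8),cv2.MORPH_OPEN,np.ones((5,5)))
    m=cv2.morphologyEx(m,cv2.MORPH_CLOSE,np.ones((25,25)))
    cn=max(cv2.findContours(m,0,2)[0],key=cv2.contourArea)[:,0]
    p=plane(s,cn,110)[:,:2]
    return cv2.minAreaRect(p.astype(np.float32)), np.median(c[...,2][m>0])
if __name__=="__main__":
  for n in("scene","top"):
    s=pickle.load(open(n+"0.pkl","rb")); r,z=fit(s); print(n,r,z); print(cv2.boxPoints(r))
    c=cloud(s)
    # black things
    hsv=cv2.cvtColor(s["img"],cv2.COLOR_RGB2HSV)
    cen=np.array(r[0])
    near=(np.hypot(c[...,0]-cen[0],c[...,1]-cen[1])<230)
    m=(near&(hsv[...,2]<60)).astype(np.uint8)
    k,l,st,ce=cv2.connectedComponentsWithStats(m)
    for i in range(1,k):
        if st[i,4]>15:
            q=c[l==i]; print(st[i],ce[i].round(1),np.median(q,0).round(),q.min(0).round(),q.max(0).round())
E
python3 fit.py
```

```text
scene ((503.9881286621094, 94.2528076171875), (220.08416748046875, 319.3160400390625), 19.90761375427246) 111.46588086526322
[[346.15756  206.9003  ]
 [454.88614  -93.33434 ]
 [661.8187   -18.394684]
 [553.0901   281.83997 ]]
[390 194  14  12 149] [396.7 199.8] [419. 182. 124.] [399. 164. 109.] [426. 196. 139.]
[369 198   9   7  56] [372.9 201.1] [429. 136. 117.] [419. 126. 112.] [438. 144. 120.]
[389 213  10  27 223] [393.6 226.3] [535. 200. 149.] [511. 189. 118.] [542. 209. 166.]
[402 229  14   2  16] [409.2 229.9] [493. 225. 114.] [487. 212. 111.] [499. 236. 118.]
[359 239  44   4  64] [377.9 240. ] [544. 171. 117.] [532. 141. 111.] [556. 219. 119.]
[370 246  56   2  61] [399.1 246.9] [549. 219. 114.] [529. 166. 111.] [569. 264. 118.]
[ 304  255  126   39 2444] [379.6 273.1] [576. 200.  68.] [541.  55.   4.] [666. 276. 126.]
[261 260  36  36 392] [275.1 279.2] [644.   1.  47.] [629. -21.   5.] [654.  39. 104.]
[334 266   8  11  26] [337.8 271.2] [603. 115.  69.] [599. 108.  57.] [606. 121.  82.]
[313 283   7   9  20] [316.2 286.4] [616.  76.  29.] [613.  70.  18.] [620.  82.  38.]
[338 283   5   8  20] [340.2 286.6] [601. 120.  28.] [598. 116.  17.] [603. 124.  38.]
[301 286   5   9  18] [303.4 289.3] [625.  54.  23.] [623.  48.   8.] [628.  56.  29.]
[365 325  11   4  20] [370.1 326. ] [661. 197.   6.] [657. 190.   1.] [667. 208.   9.]
top ((505.8106689453125, 92.88056182861328), (212.4578399658203, 319.4557800292969), 20.085712432861328) 109.80883972589027
[[351.18796  206.41208 ]
 [460.89722  -93.61439 ]
 [660.43335  -20.650955]
 [550.7241   279.37552 ]]
[307 198   6  15  54] [309.7 204.2] [643.  79. 118.] [627.  73. 104.] [661.  87. 125.]
[255 239   8  14  69] [258.4 245.5] [524. 195. 160.] [513. 188. 119.] [539. 204. 166.]
[281 286   5   6  25] [283.1 288.8] [428. 133. 115.] [422. 127. 112.] [435. 138. 121.]
```

Run:
```python
from h import *
import pickle
a=np.radians(20); c0=np.array([512.6,96.2,0]); B=R.from_euler('z',a).as_matrix()
for n in("scene","top"):
    s=pickle.load(open(n+"0.pkl","rb")); im=s["img"][:,:,::-1].copy()
    im=cv2.resize(im,None,fx=4,fy=4,interpolation=cv2.INTER_CUBIC)
    def d(pts,col,close=False):
        q=proj(s,c0+np.array(pts,float)@B.T); q=((q+.5)*4-.5).round().astype(int)
        if close: cv2.polylines(im,[q],True,col,1)
        else:
            for x in q: cv2.circle(im,tuple(map(int,x)),3,col,-1)
        return q
    q=d([[-100,-160,110],[100,-160,110],[100,160,110],[-100,160,110]],(0,0,255),True)
    d([[-100,40,110],[100,40,110]],(0,0,255),True)
    d([[41,78,162],[69,78,162],[69,92,162],[41,92,162]],(0,255,0),True)
    t=np.linspace(0,6.28,40); d(np.c_[132+16*np.cos(t),-53+0*t,106+16*np.sin(t)],(255,0,0),True);d(np.c_[132+16*np.cos(t),-67+0*t,106+16*np.sin(t)],(255,0,0),True)
    x,y=q.min(0)-60; X,Y=q.max(0)+60
    o=im[max(y,0):Y,max(x,0):X]; o=o[:600,:800]; print(o.shape); cv2.imwrite(f"pics/ov_{n}.png",o)
```

```text
(384, 800, 3)
(571, 706, 3)
```

View pics/ov_scene.png

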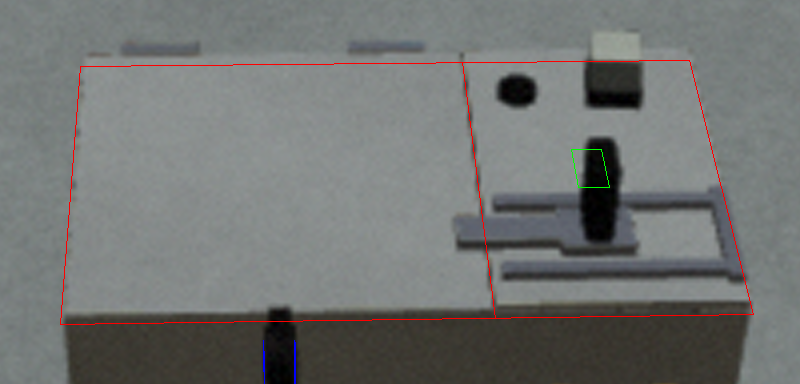

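View pics/ov_top.png

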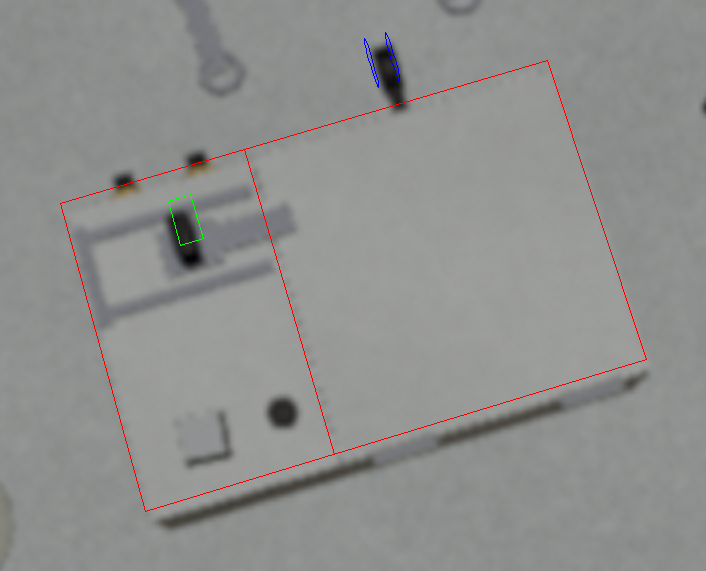

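Run:
```python
from h import *
import pickle
for n,(x,y,w,h,f) in {"scene":(255,180,180,80,4.4),"top":(225,190,160,135,4.4)}.items():
    s=pickle.load(open(n+"0.pkl","rb")); im=s["img"][y:y+h,x:x+w,::-1]
    im=cv2.convertScaleAbs(im,alpha=1.5)
    im=cv2.resize(im,None,fx=f,fy=f,interpolation=cv2.INTER_CUBIC)
    for u in range(x,x+w,10):
        p=int((u-x+.5)*f); cv2.line(im,(p,0),(p,im.shape[0]),(0,200,200) if u%50==0 else (60,160,60),1)
    for v in range(y,y+h,10):
        p=int((v-y+.5)*f); cv2.line(im,(0,p),(im.shape[1],p),(0,200,200) if v%50==0 else (60,160,60),1)
    cv2.imwrite(f"pics/g_{n}.png",im)
```

```text
(no output)
```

View pics/g_scene.png

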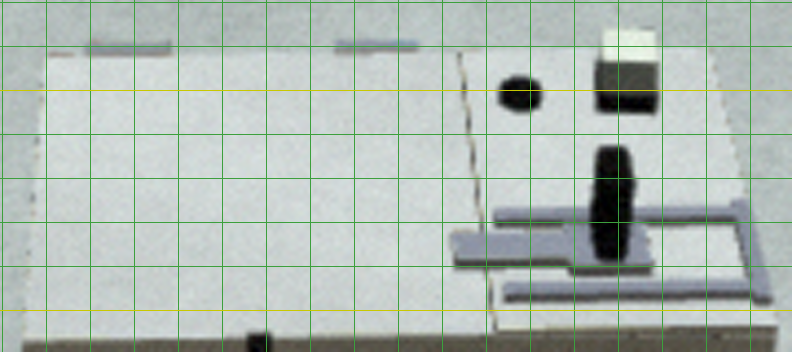

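View pics/g_top.png

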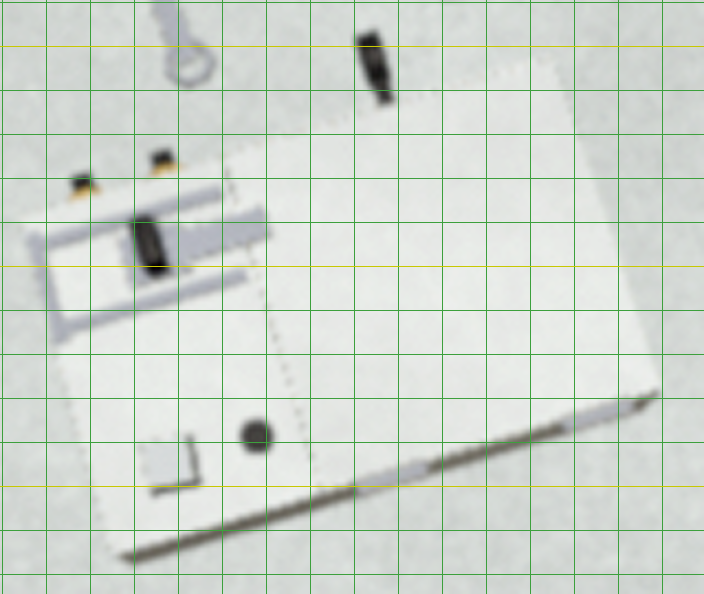

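Run:
```python
from h import *
import pickle
from scipy.optimize import least_squares
S={n:pickle.load(open(n+"0.pkl","rb")) for n in("scene","top")}
k=[(-100,-160),(100,-160),(100,160),(-100,160),(100,40),(-100,40)]
P={"scene":[(48,54),(22,341),(777,326),(712,51),(495,333),(460,54)],"top":[(655,392),(553,60),(25,222),(110,553),(228,157),(320,488)]}
off={"scene":(255,180),"top":(225,190)}
W={n:plane(S[n],np.array(P[n])/4.4-.5+off[n],110)[:,:2] for n in P}
def f(p,ns):
    c,s=np.cos(p[2]),np.sin(p[2]);M=np.array([[c,-s],[s,c]])
    return np.concatenate([(np.array(k)@M.T+p[:2]-W[n]).ravel() for n in ns])
for ns in(["scene"],["top"],["scene","top"]):
    r=least_squares(f,[510,95,.35],args=(ns,),loss="soft_l1",f_scale=2); p=r.x
    print(ns,p[:2].round(1),np.degrees(p[2]).round(2)); print(f(p,ns).reshape(-1,2).round(1).tolist())
B=R.from_euler('z',p[2]).as_matrix(); c0=np.r_[p[:2],0]
px={"scene":{"grip":(612,205)},"top":{"grip":(148,247),"tab":(374,68)}}
g={}
def tri(a,b):
    o1,o2=np.array(S["scene"]["xyz"]),np.array(S["top"]["xyz"]); d1=rays(S["scene"],a)[0];d2=rays(S["top"],b)[0]
    t=np.linalg.lstsq(np.c_[d1,-d2],o2-o1,rcond=None)[0]; q1=o1+d1*t[0];q2=o2+d2*t[1]; return (q1+q2)/2,np.linalg.norm(q1-q2)
cv=lambda n,q:np.array(q)/4.4-.5+off[n]
for nm,a,b in[("grip",(393.6,226.3),(258.4,245.5)),("tab",(313.7,266.5),cv("top",(374,60)))]:
    q,e=tri(np.array(a),np.array(b)); print(nm,q.round(1),e.round(1),"box",((q-c0)@B).round(1))
for n,h in[("grip",(-0,))]: 
    for s_ in S: print(s_,((plane(S[s_],{"scene":(393.6,226.3),"top":(258.4,245.5)}[s_],140)[0]-c0)@B).round(1))
for n in("scene",):
    s=S[n]; print("relay",((plane(s,(396.7,204.5),110)[0]-c0)@B).round())
print("tab",c0+B@[132,-60,106],"grip0",c0+B@[55,85,140],"hinge",c0+B@[-100,-60,110])
```

```text
['scene'] [504.4  94.4] 19.87
[[3.1, -0.7], [-2.0, -1.0], [1.1, 1.3], [0.3, -0.6], [-1.0, 0.5], [-0.7, 0.6]]
['top'] [506.8  92.3] 19.6
[[0.9, -4.6], [-0.3, -1.9], [4.1, 3.7], [-1.1, -0.3], [0.3, 3.3], [-2.8, 0.1]]
['scene', 'top'] [505.4  93.7] 19.86
[[4.1, -1.5], [-1.0, -1.7], [2.2, 0.6], [1.3, -1.4], [0.0, -0.3], [0.3, -0.1], [0.4, -3.3], [-1.1, 0.2], [1.9, 5.3], [-2.9, 0.4], [-1.4, 5.1], [-4.2, 1.0]]
grip [526.5 198.3 142. ] 2.2 box [ 55.4  91.2 142. ]
tab [648.5  81.2 111.4] 2.4 box [130.3 -60.3 111.4]
scene [ 52.9  92.8 140. ]
top [ 55.7  90.3 140. ]
relay [-55. 114. 110.]
tab [649.97322533  82.09279671 106.        ] grip0 [528.29512907 192.31276264 140.        ] hinge [431.76972434   3.28142598 110.        ]
```

Run:
```python
from h import *
s=env.read_state(); M=R.from_quat(s["eef_rot"]).as_matrix(); print(M.round(3)); 
a=np.degrees(np.arctan2(M[1,1],M[0,1])); print("jaw yaw",a,"need 109.9 or -70.1 ->",109.9-a,-70.1-a)
g=np.array([526.7,198,0]); t=s["tool_pos"]; print((g-t)/10)
```

```text
[[-0.     0.407  0.914]
 [-0.001  0.914 -0.407]
 [-1.    -0.001  0.   ]]
jaw yaw 66.00716299826955 need 109.9 or -70.1 -> 43.892837001730456 -136.10716299826953
[ 27.26789796 -37.26641799 -19.37425472]
```

>>> apply_moves(claw=[1,1,1,1,1,1,1,1,1,1], delta_pos=[[2,-3,3],[5,-7,4],[9,-12,4],[13,-17,4],[16,-22,4],[20,-27,4],[24,-32,4],[27.3,-37.3,4],[27.3,-37.3,4],[27.3,-37.3,4]], spin=[5,12,20,28,36,43.9,43.9,43.9,43.9,43.9])

```text
time_s: 1.35
tool_pos: [526.9, 198.0, 233.9]
eef_rot: [-0.122, 0.697, 0.122, 0.696]
ft_force: [-0.8, 0.4, -0.2]
grip_width: 85.2
```

Run:
```python
from h import *
import pickle
for n in("scene","top"):
    s=eyes.snapshot(n); save(s,n+"1.png"); pickle.dump(s,open(n+"1.pkl","wb"))
im=np.hstack([cv2.imread("pics/scene1.png")[100:320,200:520],cv2.imread("pics/top1.png")[130:350,150:470]]); cv2.imwrite("pics/b1.png",cv2.resize(im,(800,275)))
s=env.read_state(); M=R.from_quat(s["eef_rot"]).as_matrix(); print(s["time_s"],s["tool_pos"],np.degrees(np.arctan2(M[1,1],M[0,1])),s["joint_pos"].round(2))
```

```text
1.45 [526.50127278 199.17300039 234.10826722] 110.00216629792862 [-0.51  0.27  0.11  1.73 -0.03  1.15  1.53]
```

View pics/b1.png

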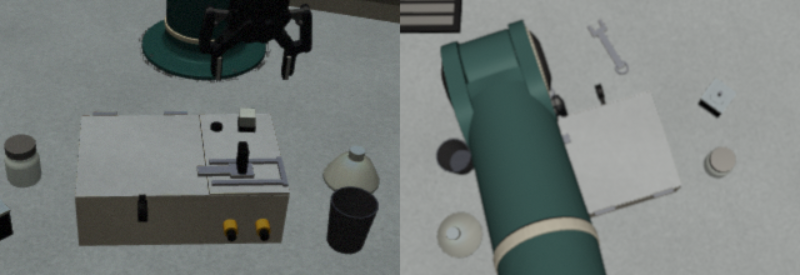

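>>> apply_moves(claw=[1,1,1,1,0,0,0,0,0,0], delta_pos=[[0,0,-4],[0,0,-8],[0,0,-10.5],[0,0,-10.5],[0,0,-10.5],[0,0,-10.5],[0,0,-10.5],[0,0,-10.5],[0,0,-10.5],[0,0,-10.5]], spin=[0,0,0,0,0,0,0,0,0,0])

```text
time_s: 2.7
tool_pos: [527.2, 198.0, 129.3]
eef_rot: [-0.122, 0.696, 0.122, 0.696]
ft_force: [0.4, -0.4, -0.3]
grip_width: 0.3
```

Run:
```python
from h import *
s=eyes.snapshot("scene"); im=s["img"][120:320,220:480,::-1]; cv2.imwrite("pics/g2.png",cv2.resize(im,None,fx=3,fy=3)); print(env.read_state())
```

```text
{'time_s': 2.75, 'joint_pos': array([-0.49545525,  0.38009454,  0.1011774 ,  1.83573643, -0.04672445,
        0.92801526,  1.5447322 ]), 'qvel': array([-7.38580651e-04,  2.27116147e-03,  2.41878403e-03,  7.60184312e-04,
       -2.71401298e-03, -1.00049074e-04,  6.72896059e-05]), 'tau': array([-1.19755208e-03, -7.76985741e+01,  2.55909428e+00, -3.88536215e+01,
        1.75910164e-02,  3.27953749e-03, -3.08883991e-04]), 'tool_pos': array([527.17539781, 197.94742433, 129.24100639]), 'eef_rot': array([-0.12222518,  0.69644947,  0.12217022,  0.6964866 ]), 'ft_force': array([ 0.8342144 , -0.23102215, -0.16589207]), 'wrist_torque': array([ 0.01691973, -0.02608949, -0.02369174]), 'grip_width': 0.27654067868304943}
```

View pics/g2.png

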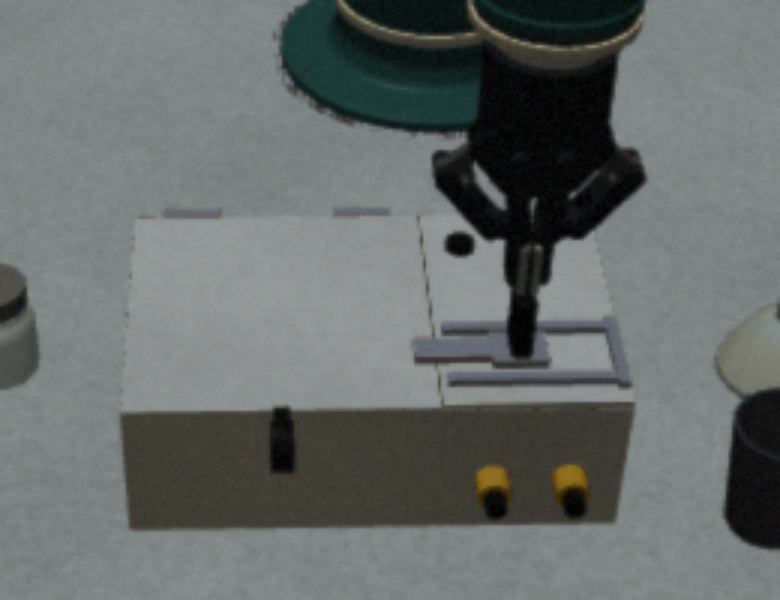

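Run:
```python
from h import *
import pickle
s=eyes.snapshot("scene"); t=env.read_state()["tool_pos"]
print("tcp proj",proj(s,t),"in crop",(proj(s,t)-[220,120])*3)
x,y,w,h=360,160,70,90
im=cv2.resize(s["img"][y:y+h,x:x+w,::-1],None,fx=6.5,fy=6.5,interpolation=cv2.INTER_CUBIC);im=cv2.convertScaleAbs(im,alpha=2.5);cv2.imwrite("pics/g3.png",im)
c=cloud(s)
for v in range(195,245,4): print(v,[c[v,u].round().astype(int).tolist() for u in(390,394,398)])
```

```text
tcp proj [[392.18386786 231.68554378]] in crop [[516.55160358 335.05663134]]
195 [[541, 189, 223], [538, 196, 222], [524, 201, 214]]
199 [[540, 190, 213], [541, 197, 216], [533, 203, 211]]
203 [[535, 190, 200], [538, 197, 204], [535, 204, 204]]
207 [[534, 190, 191], [538, 198, 195], [536, 205, 196]]
211 [[534, 191, 182], [538, 199, 187], [533, 205, 185]]
215 [[457, 178, 112], [538, 200, 178], [533, 206, 176]]
219 [[518, 190, 151], [531, 199, 163], [528, 206, 163]]
223 [[526, 192, 148], [537, 201, 159], [536, 208, 160]]
227 [[529, 193, 141], [539, 202, 151], [536, 209, 150]]
231 [[537, 195, 138], [541, 203, 143], [509, 206, 119]]
235 [[536, 196, 127], [535, 203, 129], [522, 209, 120]]
239 [[535, 197, 117], [536, 204, 120], [534, 212, 121]]
243 [[543, 199, 114], [538, 206, 112], [534, 212, 110]]
```

View pics/g3.png

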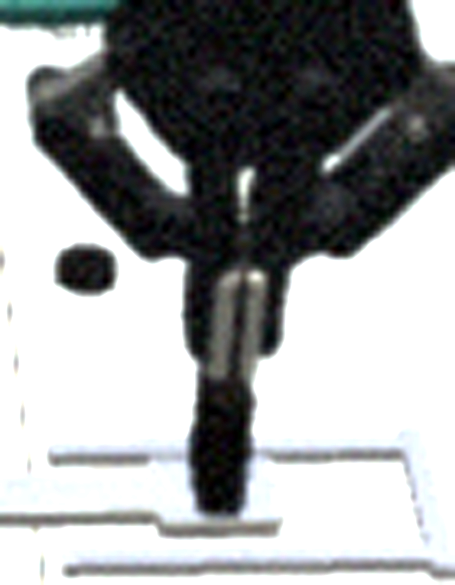

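Run:
```python
from h import *
import pickle
B=R.from_euler('z',np.radians(19.9)).as_matrix()
t=np.array([526.7,198.5,234]); 
for nm,t in(("1",t),("0",None)):
  for n in("scene","top"):
    s=pickle.load(open(n+nm+".pkl","rb"))
    if nm=="0": 
        print(n,"start TCP proj",proj(s,[254,570.8,194]),proj(s,[254,570.8,230])); continue
    print(n,"TCP",proj(s,t),"tips open",proj(s,[t+B@[0,y,13] for y in(-42,42)]))
    if n=="scene":
        c=cloud(s); m=(c[...,2]>190)&(np.hypot(c[...,0]-527,c[...,1]-198)<70)&(s["z_map"]>0)
        print("min z cloud of gripper",np.sort(c[m][:,2])[:10])
        v,u=np.where(m); print(u.min(),u.max(),v.max())
s=pickle.load(open("scene1.pkl","rb"));x,y,w,h=350,90,100,110
im=cv2.resize(s["img"][y:y+h,x:x+w,::-1],None,fx=5,fy=5,interpolation=cv2.INTER_CUBIC);im=cv2.convertScaleAbs(im,alpha=2);cv2.imwrite("pics/g4.png",im)
```

```text
scene TCP [[397.53017808 186.24878204]] tips open [[374.45399689 180.42793255]
 [421.88913934 179.99141375]]
min z cloud of gripper [285.73414762 285.87502768 286.12483789 286.84208921 287.31323004
 287.62206374 288.20262236 288.38729969 288.44694815 288.5168506 ]
362 461 164
top TCP [[253.3678863  237.46450439]] tips open [[270.88996772 230.87938926]
 [234.39571671 241.58645535]]
scene start TCP proj [[607.5297694  163.03803705]] [[613.38588586 147.58209262]]
top start TCP proj [[ 82.07327854 350.72028778]] [[ 74.57026869 350.90642512]]
```

View pics/g4.png

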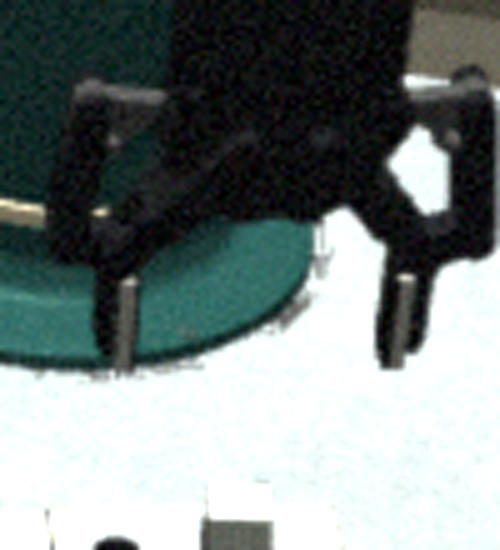

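Run:
```python
from h import *
B=R.from_euler('z',np.radians(19.9)).as_matrix()
s=eyes.snapshot("scene")
for z in(155,160,165,170,175):
    print(z,proj(s,np.array([527.2,198,z])+B@[11,0,0]).round(1),proj(s,np.array([527.2,198,z])).round(1))
c=cloud(s)
for v in(205,209,213,216):
    print(v,[(u,c[v,u].round().astype(int).tolist()) for u in range(386,406,2)])
st=eyes.snapshot("top");save(st,"top2.png");x,y=220,190
cv2.imwrite("pics/t2.png",cv2.resize(st["img"][y:y+120,x:x+160,::-1],None,fx=5,fy=5))
```

```text
155 [[394.1 224.8]] [[393.4 221.1]]
160 [[394.3 222.7]] [[393.6 219. ]]
165 [[394.6 220.6]] [[393.8 216.9]]
170 [[394.8 218.4]] [[394.1 214.7]]
175 [[395.  216.3]] [[394.3 212.6]]
205 [(386, [430, 163, 115]), (388, [530, 185, 191]), (390, [538, 191, 199]), (392, [536, 194, 198]), (394, [536, 197, 199]), (396, [536, 201, 200]), (398, [537, 205, 201]), (400, [537, 208, 202]), (402, [528, 211, 196]), (404, [413, 197, 110])]
209 [(386, [439, 166, 111]), (388, [526, 185, 179]), (390, [535, 191, 187]), (392, [533, 194, 187]), (394, [538, 199, 192]), (396, [535, 202, 190]), (398, [532, 205, 189]), (400, [530, 208, 188]), (402, [529, 212, 188]), (404, [427, 201, 111])]
213 [(386, [452, 169, 111]), (388, [452, 173, 112]), (390, [534, 191, 177]), (392, [533, 195, 177]), (394, [539, 199, 183]), (396, [533, 202, 180]), (398, [534, 206, 181]), (400, [529, 209, 178]), (402, [529, 212, 179]), (404, [438, 203, 110])]
216 [(386, [464, 172, 113]), (388, [460, 175, 112]), (390, [517, 189, 157]), (392, [538, 196, 174]), (394, [537, 200, 175]), (396, [537, 203, 175]), (398, [533, 206, 174]), (400, [450, 198, 110]), (402, [451, 202, 112]), (404, [450, 205, 111])]
```

View pics/t2.png

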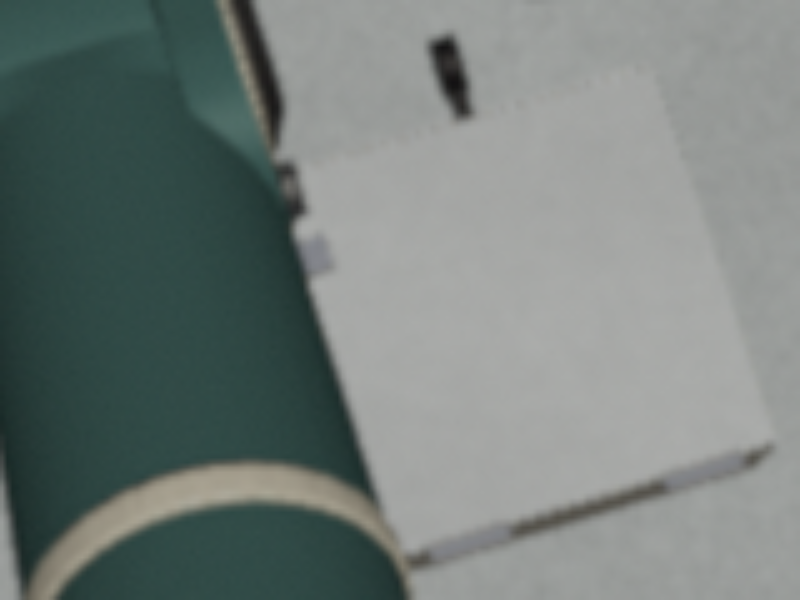

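The fingers shut on air. The picture shows their tips at z≈170, while the state reports the TCP at 129. The start pose and the hover show the same gap of about 40 mm, so the reported z is low by about 40 mm. I'll open, go down by that much and check.

>>> apply_moves(claw=[1,1,1,1,1,1,1,1,1,1], delta_pos=[[0,0,0.5],[0,0,0.5],[0,0,0.5],[0,0,0.5],[0,0,0.5],[0,0,-1],[0,0,-2],[0,0,-3],[0,0,-3.5],[0,0,-3.5]], spin=[0,0,0,0,0,0,0,0,0,0])

```text
time_s: 4.15
tool_pos: [527.0, 197.9, 93.9]
eef_rot: [-0.122, 0.697, 0.122, 0.696]
ft_force: [1.0, -0.3, 0.7]
grip_width: 85.3
```

Run:
```python
from h import *
s=eyes.snapshot("scene"); x,y=340,150
cv2.imwrite("pics/g5.png",cv2.resize(cv2.convertScaleAbs(s["img"][y:y+110,x:x+110,::-1],alpha=2),None,fx=5,fy=5)); t=env.read_state(); print(t["tool_pos"],t["ft_force"])
```

```text
[527.21788826 197.96608308  94.25862665] [0.4582245  0.49083681 1.40650737]
```

View pics/g5.png

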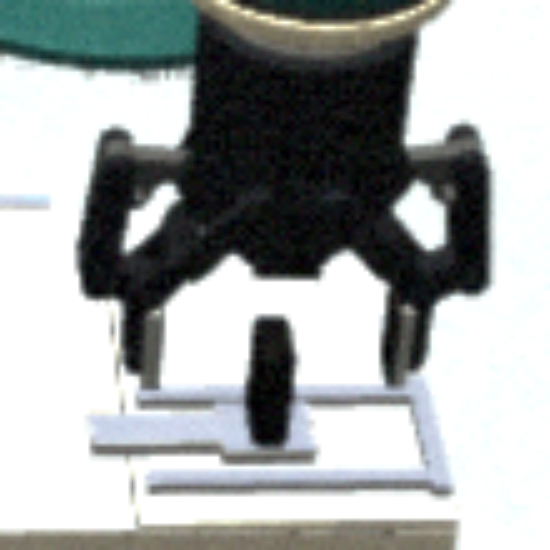

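The open fingers now straddle the grip, with their tips level with its middle near (393,226). Closing.

>>> apply_moves(claw=[0,0,0,0,0,0,0], delta_pos=[[0,0,-0.2],[0,0,-0.2],[0,0,-0.2],[0,0,-0.2],[0,0,-0.2],[0,0,-0.2],[0,0,-0.2]], spin=[0,0,0,0,0,0,0])

```text
time_s: 5.08
tool_pos: [527.2, 198.0, 92.5]
eef_rot: [-0.122, 0.696, 0.122, 0.697]
ft_force: [-1.5, 0.1, 5.2]
grip_width: 13.2
```

>>> apply_moves(claw=[0,0,0,0,0,0,0,0,0,0], delta_pos=[[-0.14,0.38,0],[-0.27,0.75,0],[-0.41,1.13,0],[-0.54,1.5,0],[-0.68,1.88,0],[-0.82,2.26,0],[-0.95,2.63,0],[-1.09,3.01,0],[-1.23,3.38,0],[-1.23,3.38,0]], spin=[0,0,0,0,0,0,0,0,0,0])

```text
time_s: 6.32
tool_pos: [515.0, 231.9, 92.5]
eef_rot: [-0.122, 0.696, 0.122, 0.697]
ft_force: [-1.8, -0.5, 5.6]
grip_width: 13.1
```

>>> apply_moves(claw=[0,0], delta_pos=[[-0.07,0.19,0],[-0.07,0.19,0]], spin=[0,0])

```text
time_s: 6.58
tool_pos: [514.4, 233.5, 92.5]
eef_rot: [-0.122, 0.696, 0.122, 0.697]
ft_force: [-1.1, -1.3, 4.9]
grip_width: 12.9
```

>>> apply_moves(claw=[0,0], delta_pos=[[-0.07,0.19,0],[-0.07,0.19,0]], spin=[0,0])

```text
time_s: 6.82
tool_pos: [514.0, 234.5, 92.5]
eef_rot: [-0.122, 0.696, 0.121, 0.697]
ft_force: [0.7, -5.7, 6.8]
grip_width: 13.4
```

>>> apply_moves(claw=[0,0], delta_pos=[[-0.07,0.19,0],[-0.07,0.19,0]], spin=[0,0])

```text
time_s: 7.08
tool_pos: [513.9, 234.7, 92.5]
eef_rot: [-0.122, 0.696, 0.12, 0.697]
ft_force: [3.9, -14.1, 6.4]
grip_width: 13.0
```

Run:
```python
from h import *
s=eyes.snapshot("scene"); x,y=340,150
cv2.imwrite("pics/g6.png",cv2.resize(cv2.convertScaleAbs(s["img"][y:y+110,x:x+110,::-1],alpha=2),None,fx=5,fy=5)); t=env.read_state(); print(t["tool_pos"],t["ft_force"])
```

```text
[513.94165322 234.67381502  92.46488551] [  3.55943885 -14.82807381   6.69707944]
```

View pics/g6.png

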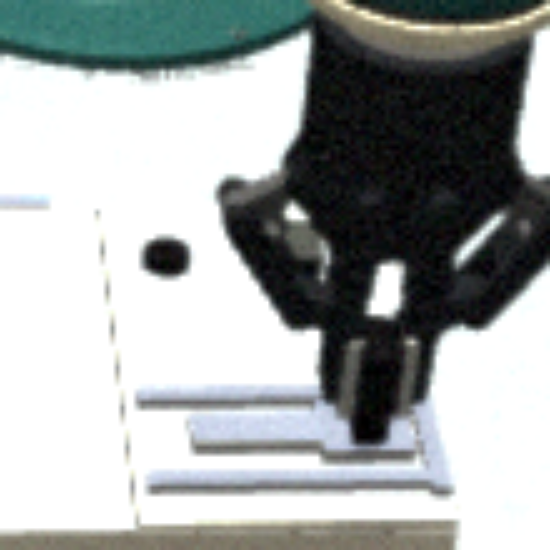

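>>> apply_moves(claw=[0,0.5,1,1,1,1,1,1,1,1], delta_pos=[[0.07,-0.19,0],[0.07,-0.19,0],[0.07,-0.19,0],[0.07,-0.19,0],[0.07,-0.19,0],[0.07,-0.19,2],[0.07,-0.19,6],[0.07,-0.19,10],[0.07,-0.19,10],[0.07,-0.19,10]], spin=[0,0,0,0,0,0,0,0,0,0])

```text
time_s: 8.38
tool_pos: [513.2, 235.5, 191.8]
eef_rot: [-0.122, 0.697, 0.122, 0.696]
ft_force: [-0.1, -0.5, -0.6]
grip_width: 85.7
```

Run:
```python
from h import *
s=eyes.snapshot("scene"); x,y=240,170
cv2.imwrite("pics/g7.png",cv2.resize(cv2.convertScaleAbs(s["img"][y:y+140,x:x+200,::-1],alpha=1.8),None,fx=4,fy=4)); t=env.read_state(); print(t["tool_pos"],t["ft_force"],(np.array([650,82,0])-t["tool_pos"])/10)
```

```text
[512.96969775 235.40458511 191.35552719] [-0.83842301 -0.0728895   0.46057272] [ 13.70303023 -15.34045851 -19.13555272]
```

View pics/g7.png

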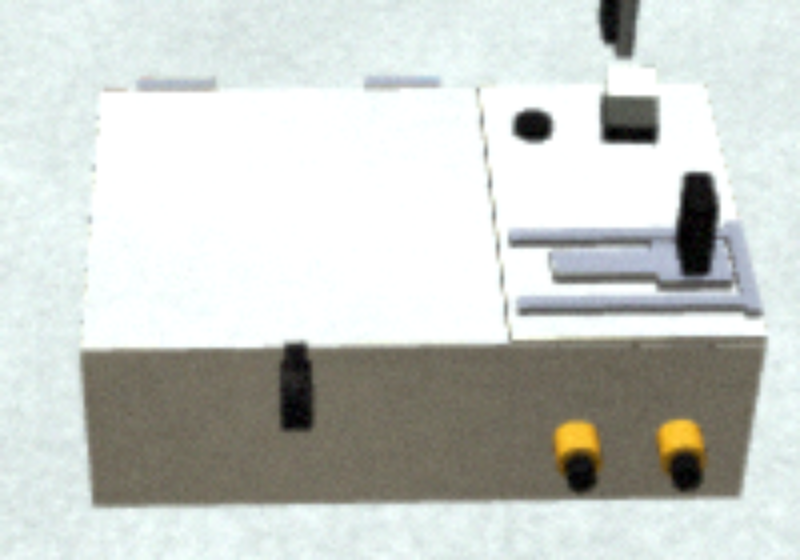

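>>> apply_moves(claw=[1,1,1,1,1,1,1], delta_pos=[[3,-3.5,0],[6.5,-7.5,0],[10.5,-11.5,0],[13.7,-15.3,0],[13.7,-15.3,-4],[13.7,-15.3,-7],[13.7,-15.3,-7]], spin=[0,0,0,0,0,0,0])

```text
time_s: 9.3
tool_pos: [648.6, 82.3, 119.2]
eef_rot: [-0.122, 0.698, 0.122, 0.695]
ft_force: [0.5, 0.3, 0.6]
grip_width: 85.6
```

Run:
```python
from h import *
im=[]
for n,(x,y) in {"scene":(255,170),"top":(250,150)}.items():
    s=eyes.snapshot(n); im.append(cv2.resize(cv2.convertScaleAbs(s["img"][y:y+120,x:x+100,::-1],alpha=2),None,fx=4,fy=4))
cv2.imwrite("pics/g8.png",np.hstack(im)); t=env.read_state(); print(t["tool_pos"],t["ft_force"],t["joint_pos"].round(2))
```

```text
[650.59103241  82.62830294 122.66134431] [-0.64670061 -0.64223326  0.91615245] [-0.29  0.55  0.16  1.6  -0.1   1.    1.82]
```

View pics/g8.png

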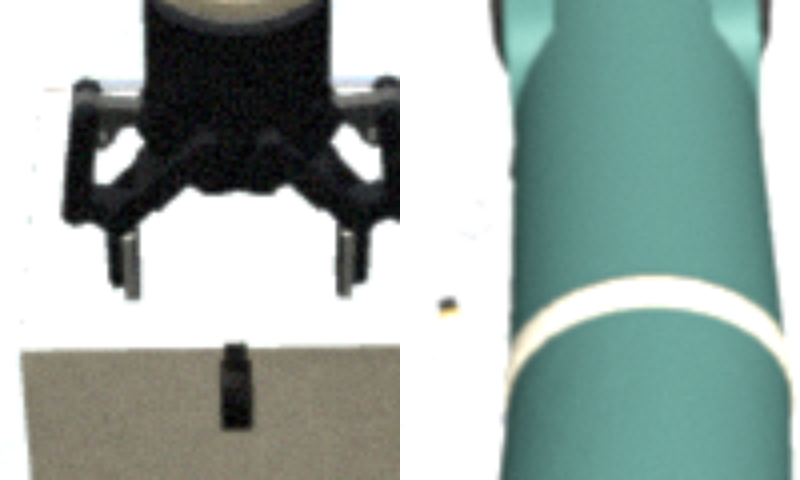

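>>> apply_moves(claw=[1,1,1,1,0,0,0,0,0,0], delta_pos=[[0,0,-3],[0,0,-6],[0,0,-7],[0,0,-7],[0,0,-7],[0,0,-7],[0,0,-7],[0,0,-7],[0,0,-7],[0,0,-7]], spin=[0,0,0,0,0,0,0,0,0,0])

```text
time_s: 10.65
tool_pos: [650.8, 82.0, 52.6]
eef_rot: [-0.122, 0.696, 0.122, 0.697]
ft_force: [-0.0, -3.7, 4.5]
grip_width: 12.9
```

Run:
```python
from h import *
im=[]
for n,(x,y) in {"scene":(255,170)}.items():
    s=eyes.snapshot(n); im.append(cv2.resize(cv2.convertScaleAbs(s["img"][y:y+120,x:x+120,::-1],alpha=2.5),None,fx=4,fy=4))
cv2.imwrite("pics/g9.png",np.hstack(im)); t=env.read_state(); print(t["tool_pos"],t["ft_force"],t["grip_width"])
```

```text
[650.79772198  81.99176015  52.62217732] [ 0.42349729 -4.63635769  5.97299287] 12.892326274983922
```

View pics/g9.png

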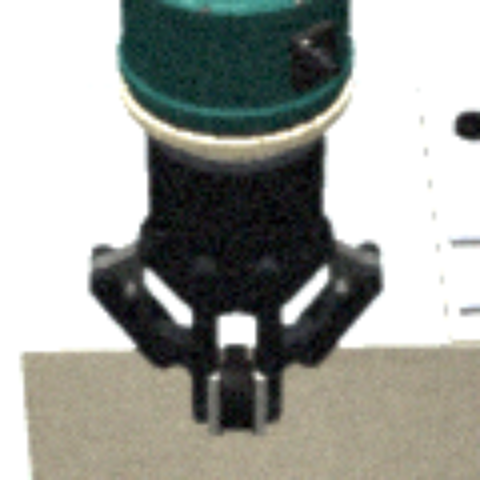

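Run:
```python
import numpy as np
def D(t):
    t=np.radians(t); d=232*np.cos(t)+4*np.sin(t)-232; return np.array([d*.940,d*.340,232*np.sin(t)-4*np.cos(t)+4])/10
print([D(t).round(2).tolist() for t in (1.5,4,7,10,13,16,19,22,24,24)])
print([(D(t)-D(24)).round(2).tolist() for t in (26,29,32,35,38,41,44,46,47,47)])
print([(D(t)-D(47)).round(2).tolist() for t in (48,50,52,54,56,58,59.5,60,60,60)])
```

```text
[[0.0, 0.0, 0.61], [-0.03, -0.01, 1.62], [-0.12, -0.04, 2.83], [-0.27, -0.1, 4.03], [-0.47, -0.17, 5.23], [-0.74, -0.27, 6.41], [-1.07, -0.39, 7.57], [-1.45, -0.52, 8.72], [-1.73, -0.63, 9.47], [-1.73, -0.63, 9.47]]
[[-0.31, -0.11, 0.74], [-0.82, -0.3, 1.83], [-1.38, -0.5, 2.88], [-2.0, -0.72, 3.91], [-2.66, -0.96, 4.9], [-3.37, -1.22, 5.85], [-4.13, -1.49, 6.76], [-4.66, -1.68, 7.34], [-4.93, -1.78, 7.62], [-4.93, -1.78, 7.62]]
[[-0.28, -0.1, 0.28], [-0.84, -0.3, 0.82], [-1.43, -0.52, 1.34], [-2.03, -0.73, 1.84], [-2.64, -0.96, 2.32], [-3.27, -1.18, 2.77], [-3.76, -1.36, 3.09], [-3.92, -1.42, 3.2], [-3.92, -1.42, 3.2], [-3.92, -1.42, 3.2]]
```

>>> apply_moves(claw=[0,0,0,0,0,0,0,0,0,0], delta_pos=[[0,0,0.61],[-0.03,-0.01,1.62],[-0.12,-0.04,2.83],[-0.27,-0.1,4.03],[-0.47,-0.17,5.23],[-0.74,-0.27,6.41],[-1.07,-0.39,7.57],[-1.45,-0.52,8.72],[-1.73,-0.63,9.47],[-1.73,-0.63,9.47]], spin=[0,0,0,0,0,0,0,0,0,0])

```text
time_s: 11.95
tool_pos: [632.2, 75.3, 146.5]
eef_rot: [-0.122, 0.697, 0.122, 0.696]
ft_force: [-1.9, -5.9, -6.1]
grip_width: 12.8
```

Run:
```python
from h import *
im=[]
for n,(x,y) in {"scene":(235,120)}.items():
    s=eyes.snapshot(n); im.append(cv2.resize(cv2.convertScaleAbs(s["img"][y:y+180,x:x+220,::-1],alpha=2),None,fx=3,fy=3))
cv2.imwrite("pics/g10.png",np.hstack(im)); t=env.read_state(); print(t["tool_pos"],t["ft_force"],t["wrist_torque"],t["grip_width"])
```

```text
[632.26800831  75.30042291 146.3178346 ] [-1.61750478 -4.75192315 -5.11666556] [-1.06574873  0.02222076  0.05970186] 13.040535805694713
```

View pics/g10.png

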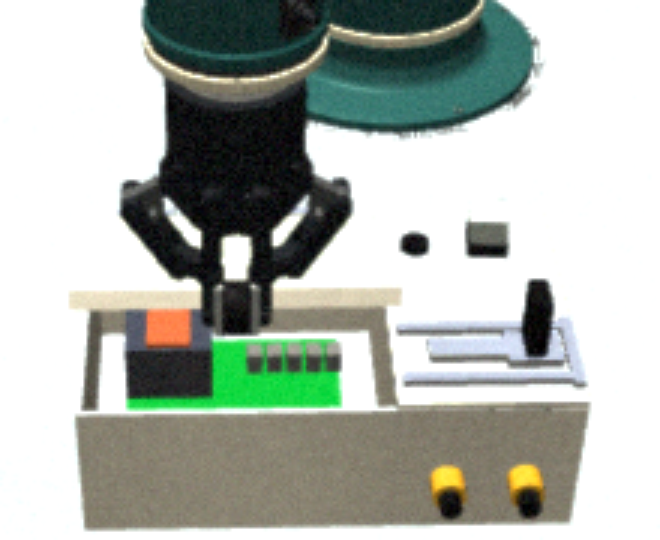

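The lid is rising, the grip is holding and forces are small. Continuing the arc.

>>> apply_moves(claw=[0,0,0,0,0,0,0,0,0,0], delta_pos=[[-0.31,-0.11,0.74],[-0.82,-0.3,1.83],[-1.38,-0.5,2.88],[-2.0,-0.72,3.91],[-2.66,-0.96,4.9],[-3.37,-1.22,5.85],[-4.13,-1.49,6.76],[-4.66,-1.68,7.34],[-4.93,-1.78,7.62],[-4.93,-1.78,7.62]], spin=[0,0,0,0,0,0,0,0,0,0])

```text
time_s: 13.25
tool_pos: [582.9, 57.4, 222.4]
eef_rot: [-0.122, 0.697, 0.122, 0.696]
ft_force: [-0.2, -6.7, -6.2]
grip_width: 13.0
```

Run:
```python
from h import *
im=[]
for n,(x,y) in {"scene":(235,60)}.items():
    s=eyes.snapshot(n); im.append(cv2.resize(cv2.convertScaleAbs(s["img"][y:y+200,x:x+220,::-1],alpha=2),None,fx=3,fy=3))
cv2.imwrite("pics/g11.png",np.hstack(im)); t=env.read_state(); print(t["tool_pos"],t["ft_force"],t["wrist_torque"],t["grip_width"])
```

```text
[583.01279885  57.47066092 222.31691813] [-0.17428357 -6.74702151 -7.31668367] [-1.14264823 -0.2001365   0.04461905] 13.015718162342374
```

View pics/g11.png

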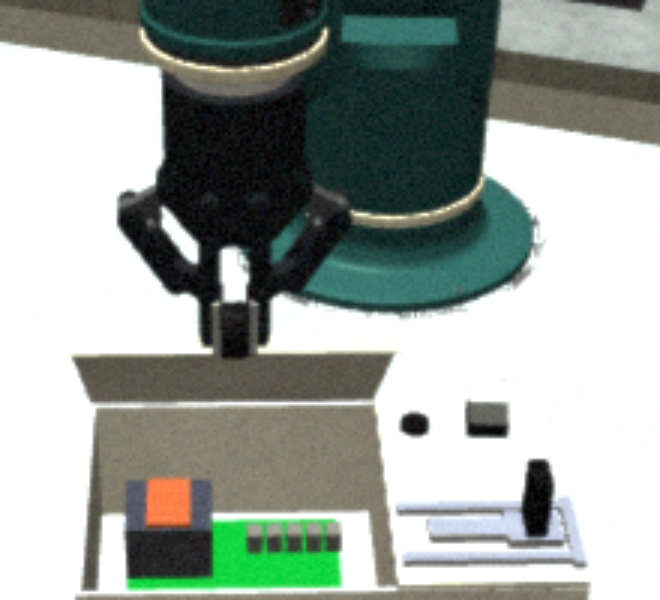

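>>> apply_moves(claw=[0,0,0,0,0,0,0,0,0,0], delta_pos=[[-0.28,-0.1,0.28],[-0.84,-0.3,0.82],[-1.43,-0.52,1.34],[-2.03,-0.73,1.84],[-2.64,-0.96,2.32],[-3.27,-1.18,2.77],[-3.76,-1.36,3.09],[-3.92,-1.42,3.2],[-3.92,-1.42,3.2],[-3.92,-1.42,3.2]], spin=[0,0,0,0,0,0,0,0,0,0])

```text
time_s: 14.55
tool_pos: [544.1, 43.4, 254.3]
eef_rot: [-0.122, 0.697, 0.122, 0.696]
ft_force: [0.4, -6.7, -8.4]
grip_width: 12.9
```

Run:
```python
from h import *
import pickle
x,y=235,40
s=eyes.snapshot("scene"); cv2.imwrite("pics/g12.png",cv2.resize(cv2.convertScaleAbs(s["img"][y:y+200,x:x+220,::-1],alpha=2),None,fx=3,fy=3)); pickle.dump(s,open("scene12.pkl","wb"))
t=env.read_state(); print(t["time_s"],t["tool_pos"],t["ft_force"],t["wrist_torque"],t["grip_width"],abs(t["qvel"]).max())
B=R.from_euler('z',np.radians(19.9)).as_matrix(); c=(cloud(s)-[505.4,93.7,0])@B
m=(s["z_map"]>0)&(c[...,1]>-155)&(c[...,1]<35)&(abs(c[...,1]+60)>35)&(c[...,0]>-98)&(c[...,0]<60)&(c[...,2]>135)&(c[...,2]<300)
q=c[m]; 
vx,vz,x0,z0=cv2.fitLine(q[:,[0,2]].astype(np.float32),cv2.DIST_HUBER,0,.01,.01).ravel(); print(len(q),"angle",np.degrees(np.arctan2(vz,vx)), "top z",np.percentile(q[:,2],[2,98]))
e=np.median(np.degrees(np.arctan2(q[:,2]-110,q[:,0]+100))); print("median from hinge",e)
```

```text
14.6 [544.06031016  43.35620374 254.27746784] [ 0.45922175 -6.80799072 -7.24194776] [-1.14124091 -0.5471649   0.00121237] 12.889779469981914 0.0013318656182642965
2589 angle 58.543312 top z [139.07884164 284.93539622]
median from hinge 57.19792016456229
```

View pics/g12.png

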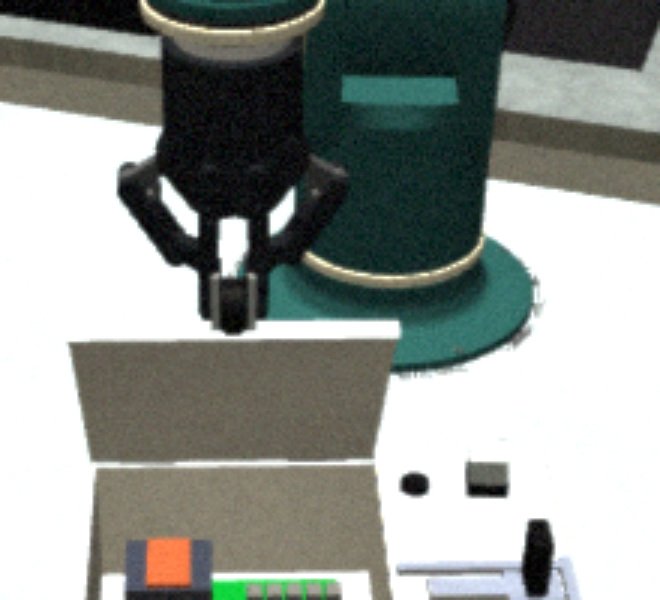

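>>> apply_moves(claw=[0,0,0,0], delta_pos=[[0,0,0],[0,0,0],[0,0,0],[0,0,0]], spin=[0,0,0,0])

```text
time_s: 15.1
tool_pos: [544.1, 43.3, 254.3]
eef_rot: [-0.122, 0.697, 0.122, 0.696]
ft_force: [1.2, -6.0, -7.7]
grip_width: 13.0
```

Run:
```python
from h import *
import pickle
s=eyes.snapshot("scene"); save(s,"end.png")
t=env.read_state(); print(t["time_s"],t["tool_pos"],t["ft_force"],t["grip_width"],abs(t["qvel"]).max())
a=pickle.load(open("scene0.pkl","rb")); d=cv2.absdiff(a["img"],s["img"]).max(2)
for n,(x,y,w,h) in dict(wrench=(260,315,145,90),motor=(165,252,48,48),jar=(198,203,38,50),lamp=(452,212,58,40),pot=(455,245,50,60),relay=(386,184,22,24)).items(): print(n,(d[y:y+h,x:x+w]>40).sum())
```

```text
15.15 [544.11144816  43.35186838 254.29687115] [ 0.89406952 -6.22405758 -8.13397308] 13.252255345540169 0.0013882850914344348
wrench 0
motor 0
jar 0
lamp 0
pot 0
relay 0
```

View pics/end.png

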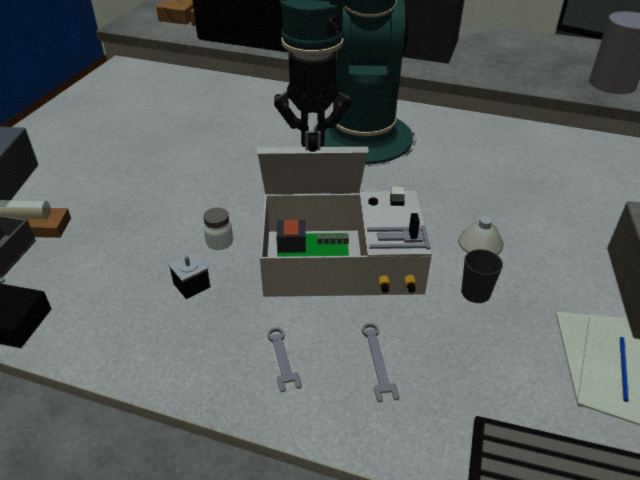

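The picture shows the lid up and held at the tab near (313,143), the slide drawn back with its grip near (414,226), and every bystander in its place.

```bash
python3 -c "
from cell import env
print(env.job_done())"
```

```text
the job is handed in; nothing more can be done
None
```

The slide lock is drawn back to its end stop, and the lid is up at about 60° and at rest, still held by its tab. I handed the job in at about 15 s.

- **Slide:** I drew it 39 mm until it stopped moving and the push rose to about 15 N. From its start at about 6 mm, that puts it at the 45 mm stop. In the last picture it is still there, with the bolt clear of the lid.
- **Lid angle:** The arm followed the tab's arc to 60°, and the depth image gave a slope of 58.5°. A cruder check, sighting the underside points from the hinge line, gave 57.2°; it reads low because it ignores the lid's thickness. All three are within 55–65°.
- **Hold:** The grip is on the tab at 13 mm opening, the wrist force is about 10 N and the joints are still.
- **Loose things:** Comparing the first and last pictures shows no change at the wrenches, motor, jar, lamp, pot or relay.

**Failed first grasp:** The first close on the slide grip shut on air above it. The reported TCP height was about 40 mm lower than the fingertips in the camera pictures. I corrected for that, and both later grasps held; nothing was moved by the miss.

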